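# Wind the slide table home with its removable crank

## Robot

A 7-joint arm with a two-finger parallel gripper is mounted at the origin on the work surface; the furniture and walls round the work are solid. World frame = base frame: x ahead of the robot, y to its left, z up, the work surface at z = 0. Lengths are in m, angles in rad, forces in N, time in s.
With the tool pointing down it reaches from about 0.425 to 0.8 m from the base axis. Payload 8.3 kg.
Tool frame: the origin (TCP) lies at the very end of the fingers, on their centre line; the grasp point (between the pads) lies 19 mm behind it; z points along the fingers, y is the line along which they close (so a half turn about z gives the same grasp; the last joint's range is limited). The gripper opens to 85 mm and grips with 20 to 120 N. Pads are 22 mm wide; open, the fingers measure 114 mm over their backs; the gripper's body (76 mm by 85 mm) begins 54 mm behind the grasp point. The pads swing forward as they close: fully open they stand 13 mm farther back than shut.
Start: joints at [1.055, 0.383, 0.016, 1.37, -0.006, 1.388, -0.046], TCP at [0.273, -0.562, 0.231] pointing down, gripper open.
Joint ranges: [-2.95, 2.95], [-0.25, 2.06], [-1.52, 1.56], [0.18, 2.33], [-1.44, 4.58], [0.02, 2.06], [-3.01, 3.01]. Speed limits (rad/s): [2.39, 2.39, 3.01, 3.01, 3.14, 3.14, 3.14].

## Interface

Orientations are given as a unit quaternion [w, x, y, z].
In Python, from workcell import arm, vision gives the robot as it stands. The module is installed in compiled form; this text tells all that it offers.
- The arm moves only by the shell command python3 -m handwheel 'ROWS' [OPENING] [FORCE]. ROWS is JSON, a list of rows, each an object of numbers: "x", "y", "z": the shift along the world's x, y, z in mm; "rx", "ry", "rz": the turn, a rotation vector about the world's x, y, z in degrees. A call has 1 to 20 rows; each row shifts and turns the commanded pose from where the row before left it; what a row does not reach is not made up. A row lasts 1/8 s, in which the tool goes at most 62.5 mm and 10.7 degrees, less where a joint would pass 70% of its speed; a pose out of reach is approached as far as the arm can. A call with a gripper value outside its range is refused whole. OPENING is the opening in per cent of the stroke, from 0 (shut) to 100 (fully open), set as the call begins (- or left out, the last holds). The fingers move at their own pace and stop on an object; FORCE is the grip in N (left out, the last holds). Time passes only in rows, so rows that do not move let the fingers close. It gives the time, the measured TCP pose, the force, the opening and the grip force at its end, in the units of the state.
- arm.get_obs(): the state, without advancing time (a new reading comes with each control period).
- vision.grab_frame(name): name is "side" or "top" or "wrist"; returns the picture (400x640x3 uint8, red, green, blue); there is no depth.
- vision.camera_params(name): a dict with "fovy" (degrees; the focal length in pixels is half the picture's height over the tangent of half this angle, whatever the lens; pixels are square), "cx", "cy" (the principal point, pixels), "extrinsics" (4x4, takes a point from camera to world coordinates). Camera axes: x right, y down, z forward; pixel columns grow to the right and rows downward; lengths in m; the calibration is good to about 2 mm. A picture is of the moment at which its call begins: read the wrist's pose just before it. camera_params takes no time and is no camera call; for the wrist camera it gives the pose at the moment of the call.
- arm.close_job(): hands the job in; it is judged then, once.
The state is a dict: "clock": time; "joints": joint angles; "qd": joint speeds; "joint_torque": joint torques, N m; "position": TCP position; "ee_rot": TCP orientation; "force": force on the tool from outside, world axes, zero at the start; "moment": the same for the moment, N m; "opening": finger opening in m; "grip_force": force on a finger pad.
Only numpy, scipy, OpenCV 4.12 (cv2) and the standard library are available. Lean on these libraries where they do the work, as an engineer would, in place of code of your own. Each camera call takes 0.05 s, during which the arm holds its last target. There are 200 camera calls.

## Task

The big steel crank has been left lying on the bench: fit it fully down onto the square shaft end of the slide table and wind it clockwise, seen from above, until the carriage with the blue tube block has run all the way to the far end plate. Move the carriage only by the crank, do not push it, and leave the crank sitting on the shaft. The smaller crank nearby belongs to something else.

Things in the scene. Friction and masses are not known exactly. Their poses are not given: they have to be found in the camera images.
- crank: Larger of two loose steel cranks (0.25 kg), lying flat. Origin: centre of its hub's underside; z up, x along the arm to the handle. Hub: square tube 32 mm wide (sides along x, y), 44 high, 20 mm square hole right through. Arm: flat bar 12 thick, 20 wide, at underside level. Handle: upright black grip, 20 mm round, 14 to 56 mm above the underside, axis 65 mm from the hub's; spins freely.
- shaft_top (a point): Top centre, 125 mm above the bench, of the upright 16 mm square shaft on the slide table's gear box (top 93 mm up; nothing higher round it). Turns with the shaft: z up, x and y along the square's sides. Top 8 mm taper to 8 mm square. The crank fits four ways round; seated, its underside rests on a collar 30 mm below this point. Play: 2 mm each side, 17 degrees in turning.
- screw (a joint): Turning of the square shaft, rad, growing clockwise seen from above. A full turn moves the carriage 30 mm away from the gear box; at 18.85 rad it is at the far end plate and the shaft stops. Starts between 6.6 and 10 rad. Needs about 0.1 N m (under 2 N at the crank's handle) and stays where it is left.
- carriage: Aluminium plate, 64 x 104 mm, with a blue block of small tubes fixed on it (top 84 mm above the bench), sliding on two rods. Origin at bench level under its centre; x along the rods, from the gear box to the end plate, away from the robot.
Things that resemble listed ones, but are neither listed nor needed, are in the scene too. What is shaped like the crank but turquoise is not meant.

How it is judged:
On the way:
1. the crank sits fully down on the square shaft, the carriage not yet home (z of crank in the frame of shaft_top below -0.022 m and horizontal distance between crank and shaft_top below 0.01 m and angle between crank's own z axis and vertical below 0.26 rad and value of joint screw below 12.6 rad), for 0.2 s.
At the end, for the whole second after the job is handed in: the shaft is wound to within 1.5 rad (7 mm of carriage travel) of its stop at the far end plate; the crank is left at rest on the shaft, its underside within 8 mm of the collar, its hub within 10 mm of the shaft's axis, tilted less than 15 degrees (value of joint screw above 17.3 rad and z of crank in the frame of shaft_top below -0.022 m and horizontal distance between crank and shaft_top below 0.01 m and angle between crank's own z axis and vertical below 0.26 rad and linear speed of crank below 0.02 m/s); the robot touches nothing.
It fails at once if the robot pushes the carriage or its load directly (over 3 N) (contact force between any of the fingers, the arm and carriage above 3 N).
It also fails if it takes over 72 s, if anything falls off the work surface, if the arm or the gripper's body presses on something with over 40 N, if the wrist force passes 120 N, or if a joint passes its speed limit or range.

## Working session

There is one attempt and no reset: what is moved stays moved. The work goes in short steps, Python scripts to look and compute and a shell command to move; the robot and the scene stay as the last step left them, time stands still between calls to the robot, and variables do not carry over. Pictures are saved under pics/ and viewed, at most 10 in all, crops included, and the job is handed in when it is done.

```bash
mkdir -p pics
cat > h.py <<'E'
import numpy as np, cv2
from workcell import arm, vision
def ray(p,u,v):
    f=200/np.tan(np.radians(p["fovy"])/2); E=np.array(p["extrinsics"])
    d=E[:3,:3]@np.array([(u-p["cx"])/f,(v-p["cy"])/f,1]); return E[:3,3],d
def on(p,u,v,z):
    o,d=ray(p,u,v); return np.round((o+d*(z-o[2])/d[2])*1000,1)
def snap(n,fn):
    p=vision.camera_params(n); im=vision.grab_frame(n); cv2.imwrite('pics/'+fn,im[:,:,::-1]); return p,im
E
python3 - <<'E'
from h import *
for n in ("top","side"):
    p,im=snap(n,n+'0.png'); print(n,p)
o=arm.get_obs(); print(o["clock"],o["position"],o["ee_rot"],o["opening"])
E
```

```text
top {'fovy': 43.159235820965186, 'cx': 312.1193054775892, 'cy': 202.07601193917134, 'extrinsics': array([[-4.95964169e-02, -9.75695840e-01,  2.13442786e-01,
         1.94283750e-01],
       [-9.98763035e-01,  4.76909782e-02, -1.40701818e-02,
         7.55026822e-05],
       [ 3.54892258e-03, -2.13876595e-01, -9.76854241e-01,
         1.77812931e+00],
       [ 0.00000000e+00,  0.00000000e+00,  0.00000000e+00,
         1.00000000e+00]])}
side {'fovy': 48.757349958400816, 'cx': 322.0083832548519, 'cy': 199.44262033126643, 'extrinsics': array([[-0.95785244, -0.15102217,  0.24435834,  0.21194228],
       [-0.2872127 ,  0.48794458, -0.82426874,  1.17523179],
       [ 0.00524952, -0.85971065, -0.51075439,  0.84392143],
       [ 0.        ,  0.        ,  0.        ,  1.        ]])}
0.1 [ 0.27325946 -0.56161469  0.23037452] [-8.44720128e-04  9.74477277e-01  2.24484471e-01 -2.15509922e-04] 0.0852718451850624
```

View pics/top0.png

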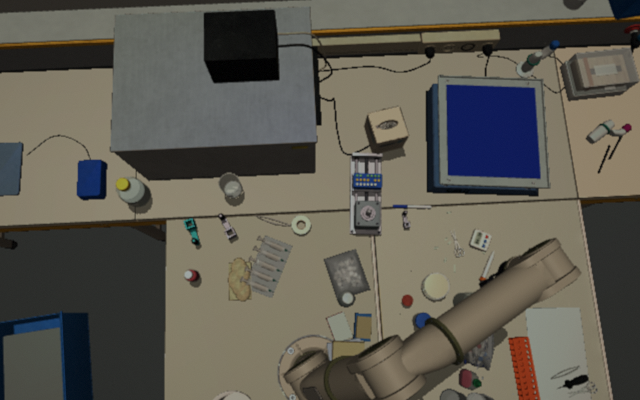

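View pics/side0.png

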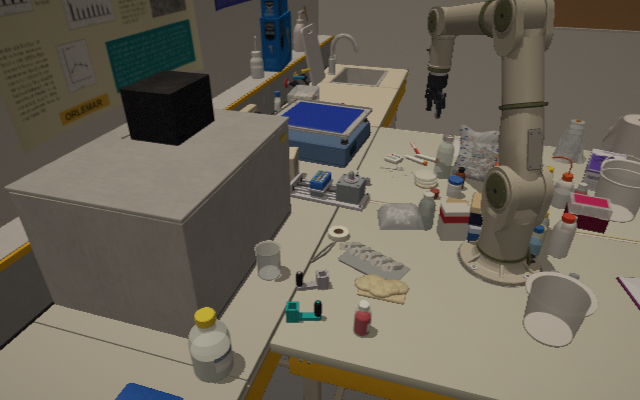

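The top view shows the slide table with its gearbox at about (367,213). There is a steel crank at (228,228), a turquoise one at (192,232), and another small one at (406,218). I'll zoom in on the top and side views.

Run:
```python
from h import *
t=cv2.imread('pics/top0.png'); s=cv2.imread('pics/side0.png')
a=cv2.resize(t[200:250,200:250],(390,390),interpolation=cv2.INTER_CUBIC)
b=cv2.resize(t[190:240,340:420],(0,0),fx=5,fy=5,interpolation=cv2.INTER_CUBIC)
c=cv2.resize(s[255:305,280:350],(0,0),fx=4,fy=4,interpolation=cv2.INTER_CUBIC)
d=cv2.resize(s[160:215,285:395],(0,0),fx=3.5,fy=3.5,interpolation=cv2.INTER_CUBIC)
o=np.zeros((600,800,3),np.uint8)
o[:390,:390]=a;o[:250,395:795]=b;o[392:592,:280]=c;o[392:392+d.shape[0],395:395+d.shape[1]]=d
cv2.imwrite('pics/z.png',o)
p=vision.camera_params("top")
for u,v,z in((367,213,.125),(367,181,.084),(228,228,.03),(406,218,.02),(192,232,.03)): print(u,v,on(p,u,v,z))
```

```text
367 213 [ 509.3 -204.5  125. ]
367 181 [ 629.8 -217.8   84. ]
228 228 [497.9 273.4  30. ]
406 218 [ 504.6 -354.1   20. ]
192 232 [489.9 399.   30. ]
```

View pics/z.png

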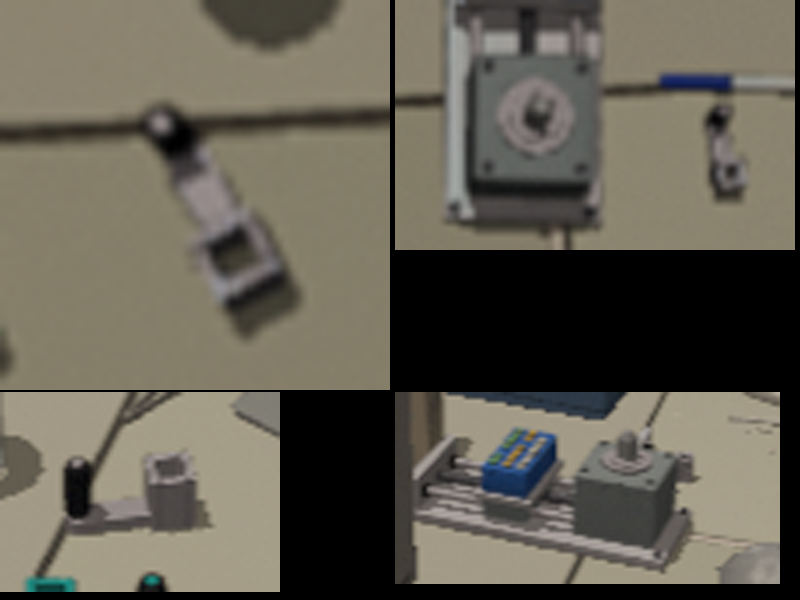

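The big steel crank's hub top is at about pixel (230,232) and its grip top is at (221,215). The shaft top is at (369,211). The crank by (406,218) is the small one.

```bash
python3 - <<'E'
from h import *
p=vision.camera_params("top")
print(on(p,230.3,232.3,.044),on(p,221.2,215.4,.056),on(p,369,211,.125))
w=vision.camera_params("wrist"); print(w["fovy"],w["cx"],w["cy"]);print(np.round(w["extrinsics"],3))
E
python3 -m handwheel '[{"x":30,"y":50,"z":20},{"x":30,"y":50,"z":20},{"x":30,"y":50,"z":10},{"x":30,"y":50},{"x":30,"y":50},{"x":30,"y":50},{"x":30,"y":50},{"y":10},{}]'
```

```text
[480.  263.4  44. ] [538.8 292.2  56. ] [ 515.8 -211.7  125. ]
62.81532144016756 320.8869250019891 198.9349389894005
[[ 0.437 -0.849 -0.296  0.349]
 [-0.899 -0.414 -0.141 -0.526]
 [-0.002  0.328 -0.945  0.373]
 [ 0.     0.     0.     1.   ]]validation failed for argument at $[0]...
```

```bash
python3 -m handwheel '[{"x":30,"y":50,"z":20,"rx":0,"ry":0,"rz":0}]'
```

```text
clock: 0.22
position: [0.2992, -0.5138, 0.2483]
ee_rot: [-0.002, 0.975, 0.22, -0.002]
force: [2.2, 0.1, -0.1]
opening: 0.0856
grip_force: 0.0
```

```bash
python3 -m handwheel '[{"x":29,"y":44,"z":10,"rx":0,"ry":0,"rz":0},{"x":29,"y":44,"z":10,"rx":0,"ry":0,"rz":0},{"x":29,"y":44,"z":10,"rx":0,"ry":0,"rz":0},{"x":29,"y":44,"z":10,"rx":0,"ry":0,"rz":0},{"x":29,"y":44,"z":10,"rx":0,"ry":0,"rz":0},{"x":29,"y":44,"z":0,"rx":0,"ry":0,"rz":0},{"x":29,"y":44,"z":0,"rx":0,"ry":0,"rz":0},{"x":0,"y":0,"z":0,"rx":0,"ry":0,"rz":0},{"x":0,"y":0,"z":0,"rx":0,"ry":0,"rz":0}]'
python3 - <<'E'
from h import *
p,im=snap("wrist","w1.png"); np.save('w1.npy',p,allow_pickle=True); print(np.round(p["extrinsics"],3)); o=arm.get_obs();print(o["clock"],o["position"])
E
```

```text
clock: 1.35
position: [0.5061, -0.2045, 0.3008]
ee_rot: [-0.0, 0.974, 0.224, -0.001]
force: [0.1, 0.0, -0.2]
opening: 0.0855
grip_force: 0.0
[[ 0.437 -0.849 -0.296  0.582]
 [-0.899 -0.413 -0.143 -0.168]
 [-0.001  0.329 -0.944  0.443]
 [ 0.     0.     0.     1.   ]]
1.4 [ 0.5057568  -0.2052456   0.30094799]
```

View pics/w1.png

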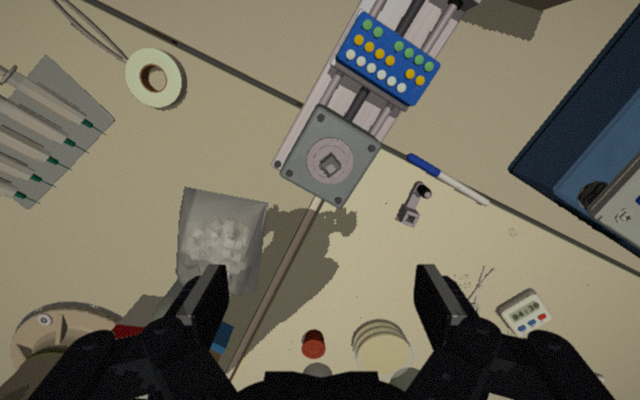

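The gearbox is at image centre with the shaft top at about (329,158), and the small crank is at (412,200). Next I'll go to the big crank and photograph it close up.

```bash
python3 -m handwheel '[{"x":0,"y":58,"z":0,"rx":0,"ry":0,"rz":0},{"x":-5,"y":58,"z":0,"rx":0,"ry":0,"rz":0},{"x":-5,"y":58,"z":0,"rx":0,"ry":0,"rz":0},{"x":-5,"y":58,"z":0,"rx":0,"ry":0,"rz":0},{"x":-5,"y":58,"z":0,"rx":0,"ry":0,"rz":0},{"x":0,"y":58,"z":-10,"rx":0,"ry":0,"rz":0},{"x":0,"y":58,"z":-20,"rx":0,"ry":0,"rz":0},{"x":0,"y":58,"z":-20,"rx":0,"ry":0,"rz":0},{"x":0,"y":0,"z":0,"rx":0,"ry":0,"rz":0},{"x":0,"y":0,"z":0,"rx":0,"ry":0,"rz":0}]'
python3 - <<'E'
from h import *
p,im=snap("wrist","w2.png"); np.save('w2.npy',p,allow_pickle=True)
w1=cv2.imread('pics/w1.png')
a=cv2.resize(w1[123:193,294:364],(400,400),interpolation=cv2.INTER_CUBIC)
b=cv2.resize(cv2.imread('pics/w2.png'),(400,250))
c=cv2.resize(cv2.imread('pics/w2.png')[80:280,220:420],(400,400),interpolation=cv2.INTER_CUBIC)
o=np.zeros((600,800,3),np.uint8);o[:400,:400]=a;o[:400,400:]=c;o[400:,:400]=cv2.resize(b,(400,200))
cv2.imwrite('pics/z2.png',o)
E
```

```text
clock: 2.65
position: [0.4873, 0.2583, 0.251]
ee_rot: [0.0, 0.975, 0.223, -0.0]
force: [0.2, -0.6, -0.6]
opening: 0.0858
grip_force: 0.0
```

View pics/z2.png

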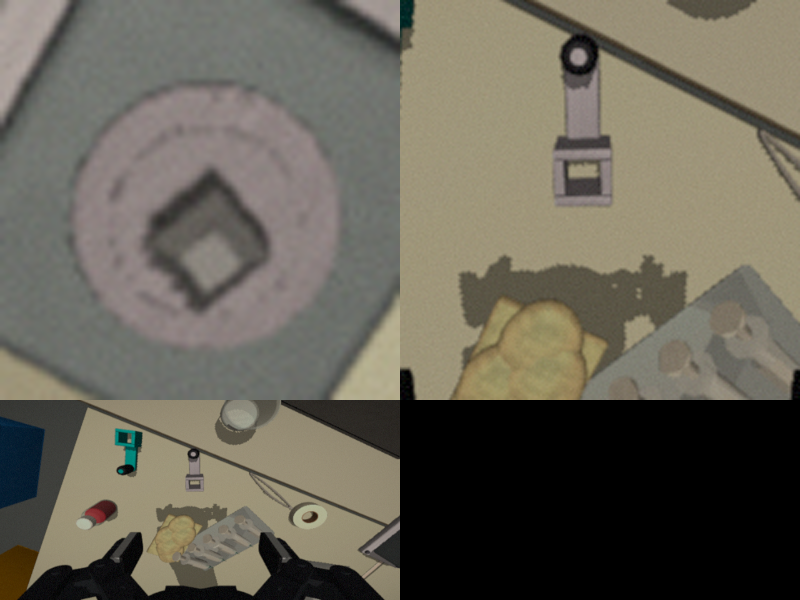

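The left crop shows the shaft's top facet centred at about (331,169) in the full frame, with sides at about 47° in the image. The right crop shows the hub top at about (311.5,168.5) and the grip top at (309.5,108.5), so the arm is nearly vertical in the image.

Run:
```python
from h import *
from scipy.spatial.transform import Rotation as R
p1=np.load('w1.npy',allow_pickle=True).item();p2=np.load('w2.npy',allow_pickle=True).item()
f=lambda x,y:(294+x/5.714-.4,123+y/5.714-.4)
print("top",on(p1,*f(212,262),.125))
L,B,Rr=[on(p1,*f(*q),.117) for q in((147,240),(200,308),(268,238))]
print("shoulder",L,B,Rr,(L+Rr)/2)
ang=lambda a,b:np.degrees(np.arctan2(*(b-a)[[1,0]]))
print("yaw",ang(L,B)%90,ang(Rr,B)%90,(ang(L,Rr)+45)%90)
T,r,b,l=[on(p1,*f(*q),.125) for q in((208,232),(240,262),(212,292),(185,262))]
print("yaw top",ang(T,b)%90-45,ang(l,r)%90-45)
H=on(p2,311.5,168.5,.044);G=on(p2,309.5,108.5,.056)
print("hub",H,"grip",G,np.hypot(*(G-H)[:2]),"arm yaw",ang(H,G))
c=[on(p2,220+(x-400)/2,80+y/2,.044) for x,y in((556,149),(611,149),(611,205),(554,205))]
print("hub c",np.mean(c,0),[ang(c[0],c[1]),ang(c[3],c[2])])
o=arm.get_obs();M=R.from_quat(o["ee_rot"],scalar_first=True).as_matrix();print(o["position"],"tool y yaw",np.degrees(np.arctan2(M[1,1],M[0,1])),"x yaw",np.degrees(np.arctan2(M[1,0],M[0,0])),o["joints"])
```

```text
top [ 515.6 -211.2  125. ]
shoulder [ 512.4 -200.1  117. ] [ 505.3 -214.1  117. ] [ 522.2 -219.3  117. ] [ 517.3 -209.7  117. ]
yaw 63.10848067793066 72.89727103094759 72.040523909526
yaw top -14.85861444792468 -19.230672375661015
hub [481.2 266.1  44. ] grip [538.5 295.   56. ] 64.17554051194271 arm yaw 26.76468723160235
hub c [480.925 266.     44.   ] [np.float64(-64.21267181718567), np.float64(-64.16324577599842)]
[0.48758975 0.25778606 0.25140421] tool y yaw -64.2510954443318 x yaw 25.748909861768983 [-0.04759412  0.26960764 -0.61019431  1.52034271  0.15655428  1.40071919
 -1.78874296]
```

```bash
python3 -m handwheel '[{"x":-6.5,"y":8,"z":-50,"rx":0,"ry":0,"rz":0},{"x":0,"y":0,"z":-60,"rx":0,"ry":0,"rz":0},{"x":0,"y":0,"z":-60,"rx":0,"ry":0,"rz":0},{"x":0,"y":0,"z":-40,"rx":0,"ry":0,"rz":0},{"x":0,"y":0,"z":-27,"rx":0,"ry":0,"rz":0},{"x":0,"y":0,"z":0,"rx":0,"ry":0,"rz":0},{"x":0,"y":0,"z":0,"rx":0,"ry":0,"rz":0}]' && python3 -m handwheel '[{"x":0,"y":0,"z":0,"rx":0,"ry":0,"rz":0},{"x":0,"y":0,"z":0,"rx":0,"ry":0,"rz":0},{"x":0,"y":0,"z":0,"rx":0,"ry":0,"rz":0},{"x":0,"y":0,"z":0,"rx":0,"ry":0,"rz":0},{"x":0,"y":0,"z":0,"rx":0,"ry":0,"rz":0},{"x":0,"y":0,"z":0,"rx":0,"ry":0,"rz":0},{"x":0,"y":0,"z":0,"rx":0,"ry":0,"rz":0},{"x":0,"y":0,"z":0,"rx":0,"ry":0,"rz":0}]' 0 60
```

```text
clock: 3.58
position: [0.4815, 0.2674, 0.0159]
ee_rot: [-0.0, 0.975, 0.224, 0.001]
force: [1.1, 0.2, 0.6]
opening: 0.0857
grip_force: 0.0
clock: 4.58
position: [0.4804, 0.2681, 0.015]
ee_rot: [0.0, 0.974, 0.224, 0.001]
force: [-0.8, -0.9, 6.3]
opening: 0.0311
grip_force: 60.5
```

```bash
python3 -m handwheel '[{"x":0,"y":0,"z":50,"rx":0,"ry":0,"rz":0},{"x":0,"y":0,"z":60,"rx":0,"ry":0,"rz":0},{"x":0,"y":0,"z":60,"rx":0,"ry":0,"rz":0},{"x":0,"y":-30,"z":40,"rx":0,"ry":0,"rz":0},{"x":5,"y":-45,"z":0,"rx":0,"ry":0,"rz":5},{"x":5,"y":-45,"z":0,"rx":0,"ry":0,"rz":5},{"x":5,"y":-45,"z":0,"rx":0,"ry":0,"rz":5},{"x":5,"y":-45,"z":0,"rx":0,"ry":0,"rz":5},{"x":5,"y":-45,"z":0,"rx":0,"ry":0,"rz":5},{"x":5,"y":-45,"z":0,"rx":0,"ry":0,"rz":5},{"x":5,"y":-45,"z":0,"rx":0,"ry":0,"rz":5},{"x":0,"y":-45,"z":0,"rx":0,"ry":0,"rz":5},{"x":0,"y":-45,"z":0,"rx":0,"ry":0,"rz":5},{"x":0,"y":-44,"z":0,"rx":0,"ry":0,"rz":0},{"x":0,"y":0,"z":0,"rx":0,"ry":0,"rz":0},{"x":0,"y":0,"z":0,"rx":0,"ry":0,"rz":0},{"x":0,"y":0,"z":0,"rx":0,"ry":0,"rz":0}]'
python3 - <<'E'
from h import *
p,im=snap("wrist","w3.png"); np.save('w3.npy',p,allow_pickle=True);print(arm.get_obs()["joints"])
E
```

```text
clock: 6.7
position: [0.5152, -0.2093, 0.2242]
ee_rot: [-0.0, 0.814, 0.581, 0.0]
force: [0.2, 0.2, -1.7]
opening: 0.031
grip_force: 60.6
[ 0.64778575  0.26380923 -0.38824985  1.56024038  0.10126745  1.33761367
 -0.08193305]
```

View pics/w3.png

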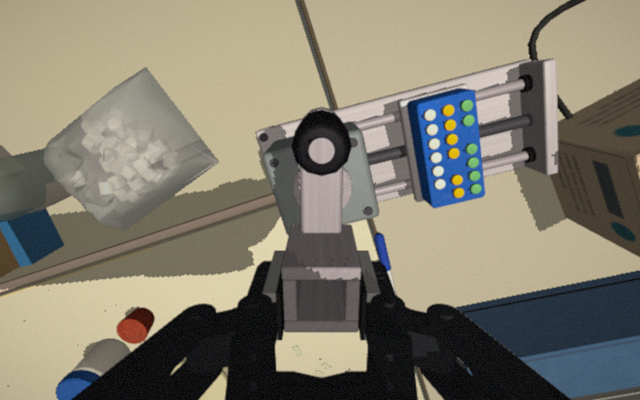

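The crank is held upright with its hub top at about (321,298) and its grip top at (321,151). The gearbox is below, ahead of the hub.

Run:
```python
from h import *
p=np.load('w3.npy',allow_pickle=True).item()
z=arm.get_obs()["position"][2]-.015; print(arm.get_obs()["position"])
H=on(p,321.5,298,z+.044);G=on(p,321,151,z+.056);d=G-H
print(H,G,np.hypot(*d[:2]),np.degrees(np.arctan2(d[1],d[0])))
```

```text
[ 0.51522655 -0.20942075  0.22434444]
[ 516.  -207.9  253.3] [ 536.2 -148.4  265.3] 62.835419947669656 71.24786590466873
```

```bash
python3 -m handwheel '[{"x":0,"y":-1.5,"z":-35,"rx":0,"ry":0,"rz":0},{"x":0,"y":0,"z":-35,"rx":0,"ry":0,"rz":0},{"x":0,"y":0,"z":-10,"rx":0,"ry":0,"rz":0},{"x":0,"y":0,"z":0,"rx":0,"ry":0,"rz":0},{"x":0,"y":0,"z":-3,"rx":0,"ry":0,"rz":0},{"x":0,"y":0,"z":-3,"rx":0,"ry":0,"rz":0},{"x":0,"y":0,"z":-3,"rx":0,"ry":0,"rz":0},{"x":0,"y":0,"z":-3,"rx":0,"ry":0,"rz":0},{"x":0,"y":0,"z":0,"rx":0,"ry":0,"rz":0}]'
```

```text
clock: 7.88
position: [0.515, -0.2122, 0.1321]
ee_rot: [-0.0, 0.814, 0.58, 0.0]
force: [0.0, 0.8, -2.3]
opening: 0.0308
grip_force: 60.7
```

```bash
python3 -m handwheel '[{"x":0,"y":0,"z":-4,"rx":0,"ry":0,"rz":0},{"x":0,"y":0,"z":-4,"rx":0,"ry":0,"rz":0},{"x":0,"y":0,"z":-4,"rx":0,"ry":0,"rz":0},{"x":0,"y":0,"z":-4,"rx":0,"ry":0,"rz":0},{"x":0,"y":0,"z":-3,"rx":0,"ry":0,"rz":0},{"x":0,"y":0,"z":0,"rx":0,"ry":0,"rz":0},{"x":0,"y":0,"z":0,"rx":0,"ry":0,"rz":0}]'
```

```text
clock: 8.75
position: [0.5151, -0.212, 0.1129]
ee_rot: [-0.0, 0.814, 0.581, 0.0]
force: [3.6, 5.0, -4.5]
opening: 0.0312
grip_force: 60.4
```

```bash
python3 -m handwheel '[{"x":1,"y":1,"z":-1.5,"rx":0,"ry":0,"rz":0},{"x":0,"y":0,"z":-1.5,"rx":0,"ry":0,"rz":0},{"x":0,"y":0,"z":0,"rx":0,"ry":0,"rz":0}]' && python3 -m handwheel '[{"x":0,"y":0,"z":0,"rx":0,"ry":0,"rz":0},{"x":0,"y":0,"z":0,"rx":0,"ry":0,"rz":0},{"x":0,"y":0,"z":0,"rx":0,"ry":0,"rz":0},{"x":0,"y":0,"z":0,"rx":0,"ry":0,"rz":0},{"x":0,"y":0,"z":0,"rx":0,"ry":0,"rz":0}]' 80 && python3 -m handwheel '[{"x":0,"y":0,"z":30,"rx":0,"ry":0,"rz":0},{"x":0,"y":0,"z":40,"rx":0,"ry":0,"rz":0},{"x":0,"y":0,"z":40,"rx":0,"ry":0,"rz":0},{"x":0,"y":0,"z":0,"rx":0,"ry":0,"rz":0},{"x":0,"y":0,"z":0,"rx":0,"ry":0,"rz":0}]' 50
python3 - <<'E'
from h import *
p,im=snap("wrist","w4.png"); np.save('w4.npy',p,allow_pickle=True);snap("side","s4.png")
E
```

```text
clock: 9.12
position: [0.5157, -0.212, 0.1101]
ee_rot: [0.0, 0.815, 0.58, -0.0]
force: [0.9, 1.3, -3.5]
opening: 0.0313
grip_force: 60.7
clock: 9.75
position: [0.5159, -0.2115, 0.1103]
ee_rot: [-0.0, 0.814, 0.58, -0.0]
force: [-0.2, -0.3, 0.8]
opening: 0.0684
grip_force: 0.0
clock: 10.38
position: [0.5157, -0.2114, 0.2198]
ee_rot: [-0.0, 0.814, 0.58, -0.0]
force: [1.1, 0.1, -0.1]
opening: 0.0424
grip_force: 0.0
```

View pics/w4.png

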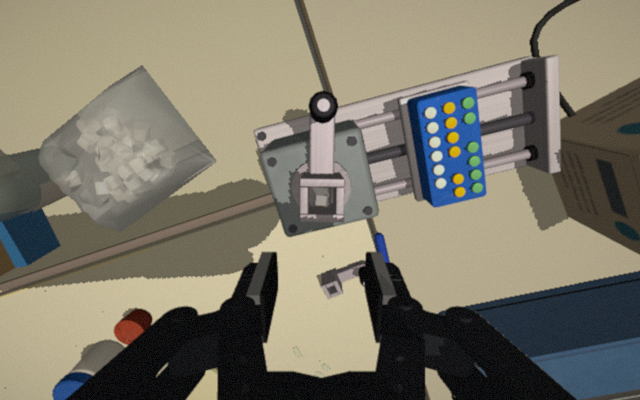

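The crank is seated on the shaft. Its hub top is at about (321,200), with the shaft visible in the hole, and its grip top is at (323,105).

Run:
```python
from h import *
p=np.load('w4.npy',allow_pickle=True).item()
print(on(p,323,105,.151),on(p,321.5,199,.139),arm.get_obs()["position"])
```

```text
[ 540.5 -143.6  151. ] [ 518.1 -205.6  139. ] [ 0.51526382 -0.21132502  0.21896574]
```

```bash
python3 -m handwheel '[{"x":12,"y":33,"z":0,"rx":0,"ry":0,"rz":0},{"x":12,"y":32,"z":0,"rx":0,"ry":0,"rz":0},{"x":0,"y":0,"z":-25,"rx":0,"ry":0,"rz":0},{"x":0,"y":0,"z":-30,"rx":0,"ry":0,"rz":0},{"x":0,"y":0,"z":-30,"rx":0,"ry":0,"rz":0},{"x":0,"y":0,"z":-19,"rx":0,"ry":0,"rz":0},{"x":0,"y":0,"z":0,"rx":0,"ry":0,"rz":0}]' && python3 -m handwheel '[{"x":0,"y":0,"z":0,"rx":0,"ry":0,"rz":0},{"x":0,"y":0,"z":0,"rx":0,"ry":0,"rz":0},{"x":0,"y":0,"z":0,"rx":0,"ry":0,"rz":0},{"x":0,"y":0,"z":0,"rx":0,"ry":0,"rz":0},{"x":0,"y":0,"z":0,"rx":0,"ry":0,"rz":0},{"x":0,"y":0,"z":0,"rx":0,"ry":0,"rz":0}]' 0 30
```

```text
clock: 11.35
position: [0.5381, -0.1461, 0.1137]
ee_rot: [-0.002, 0.814, 0.58, -0.002]
force: [-0.6, -0.5, 0.3]
opening: 0.0427
grip_force: 0.0
clock: 12.1
position: [0.5403, -0.1464, 0.1166]
ee_rot: [0.0, 0.814, 0.58, 0.0]
force: [0.1, 0.5, 2.5]
opening: 0.0189
grip_force: 29.9
```

```bash
python3 -m handwheel '[{"x":19.5,"y":-11.3,"z":0,"rx":0,"ry":0,"rz":0},{"x":14.5,"y":-17.3,"z":0,"rx":0,"ry":0,"rz":0},{"x":7.7,"y":-21.2,"z":0,"rx":0,"ry":0,"rz":0},{"x":0,"y":-22.6,"z":0,"rx":0,"ry":0,"rz":0},{"x":0,"y":0,"z":0,"rx":0,"ry":0,"rz":0}]'
```

```text
clock: 12.72
position: [0.5827, -0.221, 0.1186]
ee_rot: [0.001, 0.815, 0.579, 0.001]
force: [0.5, 2.1, 15.1]
opening: 0.0185
grip_force: 47.3
```

```bash
python3 -m handwheel '[{"x":0,"y":0,"z":4,"rx":0,"ry":0,"rz":0},{"x":0,"y":0,"z":0,"rx":0,"ry":0,"rz":0},{"x":-7.7,"y":-21.2,"z":0,"rx":0,"ry":0,"rz":0},{"x":-14.5,"y":-17.3,"z":0,"rx":0,"ry":0,"rz":0},{"x":-19.5,"y":-11.3,"z":0,"rx":0,"ry":0,"rz":0},{"x":0,"y":0,"z":0,"rx":0,"ry":0,"rz":0}]'
python3 - <<'E'
from h import *
snap("side","s5.png");snap("top","t5.png")
s=cv2.imread('pics/s5.png');t=cv2.imread('pics/t5.png')
o=np.hstack([cv2.resize(s[130:230,270:400],(520,400),interpolation=3),cv2.resize(t[140:240,335:405],(280,400),interpolation=3)]);cv2.imwrite('pics/z5.png',o)
E
```

```text
clock: 13.48
position: [0.5396, -0.2729, 0.1219]
ee_rot: [0.003, 0.816, 0.578, -0.0]
force: [2.4, -6.9, 9.3]
opening: 0.019
grip_force: 32.3
```

View pics/z5.png

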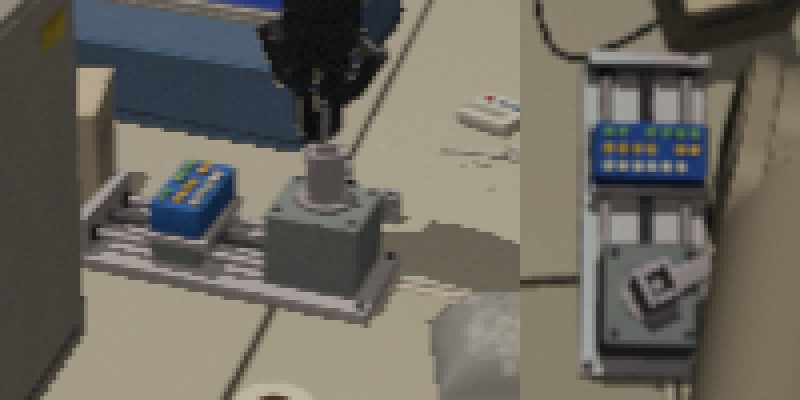

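The crank sits upright on the collar, the carriage has moved, and the arm now points away from the side camera. I'll continue winding with a small centre correction.

```bash
python3 -m handwheel '[{"x":-22.2,"y":-5.9,"z":2,"rx":0,"ry":0,"rz":0},{"x":-22.2,"y":3.9,"z":0,"rx":0,"ry":0,"rz":0},{"x":-19.5,"y":11.3,"z":0,"rx":0,"ry":0,"rz":0},{"x":-14.5,"y":17.3,"z":0,"rx":0,"ry":0,"rz":0},{"x":-7.7,"y":21.2,"z":0,"rx":0,"ry":0,"rz":0},{"x":0,"y":22.6,"z":0,"rx":0,"ry":0,"rz":0},{"x":0,"y":0,"z":0,"rx":0,"ry":0,"rz":0}]'
```

```text
clock: 14.45
position: [0.4523, -0.1967, 0.1227]
ee_rot: [-0.001, 0.814, 0.581, -0.001]
force: [-10.4, 4.4, 14.2]
opening: 0.0188
grip_force: 31.8
```

```bash
python3 -m handwheel '[{"x":6.7,"y":21.2,"z":2,"rx":0,"ry":0,"rz":0},{"x":14.5,"y":17.3,"z":0,"rx":0,"ry":0,"rz":0},{"x":19.5,"y":11.3,"z":0,"rx":0,"ry":0,"rz":0},{"x":22.2,"y":3.9,"z":0,"rx":0,"ry":0,"rz":0},{"x":22.2,"y":-3.9,"z":0,"rx":0,"ry":0,"rz":0},{"x":19.5,"y":-11.3,"z":0,"rx":0,"ry":0,"rz":0},{"x":14.5,"y":-17.3,"z":0,"rx":0,"ry":0,"rz":0},{"x":7.7,"y":-21.2,"z":0,"rx":0,"ry":0,"rz":0},{"x":0,"y":-22.6,"z":0,"rx":0,"ry":0,"rz":0},{"x":-7.7,"y":-21.2,"z":0,"rx":0,"ry":0,"rz":0},{"x":-14.5,"y":-17.3,"z":0,"rx":0,"ry":0,"rz":0},{"x":0,"y":0,"z":0,"rx":0,"ry":0,"rz":0}]'
python3 - <<'E'
from h import *
p,_=snap("top","t6.png");np.save('t.npy',p,allow_pickle=True)
# carriage from blue mask, calibrated against the earlier frames (block top plane z=.084)
for n in("top0","t5","t6"):
    im=cv2.imread(f'pics/{n}.png');r=im[140:215,345:390].astype(int)
    m=(r[:,:,0]>r[:,:,2]+35)&(r[:,:,0]>r[:,:,1]+15);y,x=np.nonzero(m);print(n,m.sum(),on(p,345+x.mean(),140+y.mean(),.084),140+y.min(),140+y.max())
E
```

```text
clock: 15.95
position: [0.5568, -0.262, 0.1237]
ee_rot: [0.0, 0.815, 0.579, -0.001]
force: [1.2, -3.0, 0.1]
opening: 0.0186
grip_force: 30.6
top0 252 [ 631.7 -218.2   84. ] 173 187
t5 247 [ 641.4 -219.2   84. ] 170 184
t6 234 [ 670.2 -220.4   84. ] 163 177
```

```bash
python3 -m handwheel '[{"x":-19.5,"y":-11.3,"z":0,"rx":0,"ry":0,"rz":0},{"x":-22.2,"y":-3.9,"z":0,"rx":0,"ry":0,"rz":0},{"x":0,"y":0,"z":0,"rx":0,"ry":0,"rz":0}]'; python3 -m handwheel '[{"x":-22.2,"y":3.9,"z":0,"rx":0,"ry":0,"rz":0},{"x":-19.5,"y":11.3,"z":0,"rx":0,"ry":0,"rz":0},{"x":0,"y":0,"z":0,"rx":0,"ry":0,"rz":0}]'
python3 - <<'E'
from h import *
t=cv2.imread('pics/t6.png');cv2.imwrite('pics/z6.png',cv2.resize(t[145:225,340:400],(450,600),interpolation=3))
E
```

```text
clock: 16.38
position: [0.516, -0.2763, 0.1247]
ee_rot: [0.001, 0.815, 0.58, -0.001]
force: [-0.3, -7.4, 0.3]
opening: 0.0188
grip_force: 30.9
clock: 16.75
position: [0.4733, -0.2604, 0.1246]
ee_rot: [0.0, 0.815, 0.58, -0.002]
force: [-5.9, -7.9, 2.4]
opening: 0.0188
grip_force: 31.1
```

View pics/z6.png

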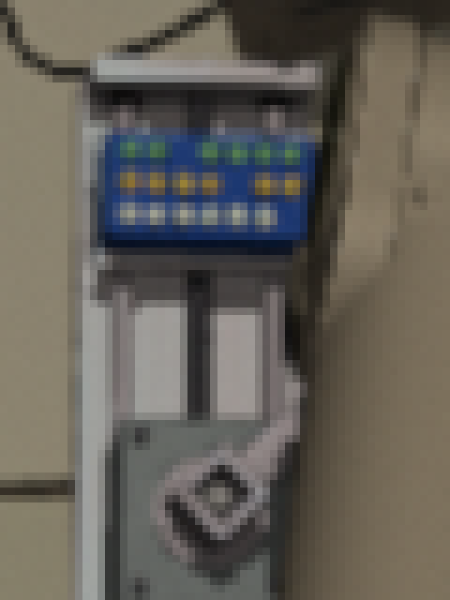

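The carriage still had a gap to the end plate at t6. I'll continue in small steps and watch the force.

```bash
python3 -m handwheel '[{"x":-15,"y":17,"z":0,"rx":0,"ry":0,"rz":0},{"x":-7.7,"y":21.2,"z":0,"rx":0,"ry":0,"rz":0},{"x":0,"y":0,"z":0,"rx":0,"ry":0,"rz":0}]'
python3 - <<'E'
from h import *
p,_=snap("top","t7.png")
im=cv2.imread('pics/t7.png');r=im[140:215,345:390].astype(int)
m=(r[:,:,0]>r[:,:,2]+35)&(r[:,:,0]>r[:,:,1]+15);y,x=np.nonzero(m);print(m.sum(),on(p,345+x.mean(),140+y.mean(),.084))
for v in (155,156,157):print(on(p,367,v,.06))
E
```

```text
clock: 17.12
position: [0.4513, -0.2188, 0.1241]
ee_rot: [-0.001, 0.813, 0.582, -0.001]
force: [-6.7, 0.4, 2.2]
opening: 0.0187
grip_force: 31.1
239 [ 680.1 -223.2   84. ]
[ 731.1 -227.9   60. ]
[ 727.4 -227.6   60. ]
[ 723.7 -227.3   60. ]
```

```bash
python3 -m handwheel '[{"x":0,"y":22.6,"z":0,"rx":0,"ry":0,"rz":0},{"x":7.7,"y":21.2,"z":0,"rx":0,"ry":0,"rz":0},{"x":0,"y":0,"z":0,"rx":0,"ry":0,"rz":0}]';python3 -m handwheel '[{"x":14.5,"y":17.3,"z":0,"rx":0,"ry":0,"rz":0},{"x":0,"y":0,"z":0,"rx":0,"ry":0,"rz":0}]'
```

```text
clock: 17.55
position: [0.4622, -0.1747, 0.1246]
ee_rot: [0.001, 0.813, 0.582, 0.001]
force: [2.4, -1.4, -3.0]
opening: 0.0188
grip_force: 30.8
clock: 17.8
position: [0.4767, -0.1594, 0.1246]
ee_rot: [0.001, 0.814, 0.581, 0.001]
force: [3.4, -5.9, -4.0]
opening: 0.019
grip_force: 30.8
```

```bash
python3 -m handwheel '[{"x":19.5,"y":10.3,"z":0,"rx":0,"ry":0,"rz":0},{"x":0,"y":0,"z":0,"rx":0,"ry":0,"rz":0}]';python3 -m handwheel '[{"x":11.2,"y":2.8,"z":0,"rx":0,"ry":0,"rz":0},{"x":0,"y":0,"z":0,"rx":0,"ry":0,"rz":0}]'
python3 - <<'E'
from h import *
p,_=snap("top","t8.png")
im=cv2.imread('pics/t8.png');r=im[140:215,345:390].astype(int)
m=(r[:,:,0]>r[:,:,2]+35)&(r[:,:,0]>r[:,:,1]+15);y,x=np.nonzero(m);print(m.sum(),on(p,345+x.mean(),140+y.mean(),.084))
E
```

```text
clock: 18.05
position: [0.4956, -0.1498, 0.1242]
ee_rot: [0.001, 0.814, 0.581, 0.0]
force: [1.9, -6.0, -3.6]
opening: 0.0186
grip_force: 30.9
clock: 18.3
position: [0.5061, -0.1473, 0.124]
ee_rot: [0.0, 0.814, 0.58, -0.0]
force: [0.8, -5.7, -2.2]
opening: 0.019
grip_force: 30.9
222 [ 689.3 -223.9   84. ]
```

```bash
for i in 1; do python3 -m handwheel '[{"x":11.3,"y":0.5,"z":0,"rx":0,"ry":0,"rz":0},{"x":0,"y":0,"z":0,"rx":0,"ry":0,"rz":0}]'; done; python3 -m handwheel '[{"x":11.3,"y":-1,"z":0,"rx":0,"ry":0,"rz":0},{"x":0,"y":0,"z":0,"rx":0,"ry":0,"rz":0}]'
```

```text
clock: 18.6
position: [0.5175, -0.1466, 0.124]
ee_rot: [0.0, 0.814, 0.58, -0.0]
force: [-0.6, -5.6, -2.9]
opening: 0.019
grip_force: 31.0
clock: 18.85
position: [0.5286, -0.1479, 0.1238]
ee_rot: [-0.0, 0.814, 0.58, -0.0]
force: [-1.2, -4.7, -2.9]
opening: 0.0185
grip_force: 31.0
```

```bash
python3 -m handwheel '[{"x":0,"y":0,"z":0,"rx":0,"ry":0,"rz":0},{"x":0,"y":0,"z":0,"rx":0,"ry":0,"rz":0},{"x":0,"y":0,"z":0,"rx":0,"ry":0,"rz":0},{"x":0,"y":0,"z":0,"rx":0,"ry":0,"rz":0},{"x":0,"y":0,"z":0,"rx":0,"ry":0,"rz":0}]' 50 && python3 -m handwheel '[{"x":0,"y":0,"z":20,"rx":0,"ry":0,"rz":0},{"x":0,"y":0,"z":40,"rx":0,"ry":0,"rz":0},{"x":0,"y":0,"z":50,"rx":0,"ry":0,"rz":0},{"x":-20,"y":-40,"z":20,"rx":0,"ry":0,"rz":0},{"x":-10,"y":-30,"z":0,"rx":0,"ry":0,"rz":0},{"x":0,"y":0,"z":0,"rx":0,"ry":0,"rz":0},{"x":0,"y":0,"z":0,"rx":0,"ry":0,"rz":0}]'
python3 - <<'E'
from h import *
snap("wrist","w9.png")
E
```

```text
clock: 19.48
position: [0.5279, -0.1474, 0.1244]
ee_rot: [-0.0, 0.814, 0.58, 0.0]
force: [0.7, -0.2, 0.5]
opening: 0.0427
grip_force: 0.0
clock: 20.35
position: [0.498, -0.2168, 0.2541]
ee_rot: [-0.0, 0.814, 0.58, 0.0]
force: [0.4, 0.8, -0.3]
opening: 0.0427
grip_force: 0.0
```

View pics/w9.png

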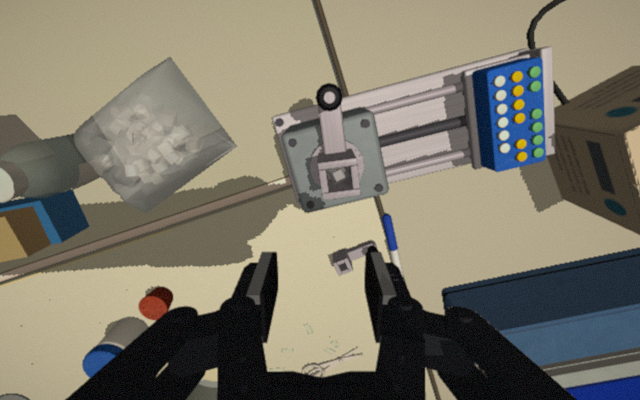

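In the last view the blue block is against the end plate and the crank is on the shaft, with its hub at about (338,178). As a numeric check, I'll compare the hub in the side view with the frame taken just after seating.

Run:
```python
from h import *
snap("side","s9.png");a=cv2.imread('pics/s4.png');b=cv2.imread('pics/s9.png')
T=a[160:185,342:362];r=cv2.matchTemplate(b[145:200,327:377],T,cv2.TM_CCOEFF_NORMED)
_,m,_,l=cv2.minMaxLoc(r);print(m,l[0]-15,l[1]-15,"px shift; px/mm ~",.441/1.2)
w=cv2.cvtColor(b,6);print(w[155:185,351]);print(cv2.cvtColor(a,6)[155:185,351])
```

```text
0.7183780670166016 1 0 px shift; px/mm ~ 0.3675
[ 26  35  37  39  60 125 156 156 156 155 148 103  80  82 143  75  79  78
  78  79  78  79  82 119  73  71  77  89  73 104]
[ 23  34  35  41  60 124 155 155 156 153  98  64  65  70 111 159  62  68
  68  67  67  65  66  69  67  73  82 113  76 123]
```

Zero vertical shift, so the crank is still seated. Handing in.

```bash
python3 -c "
from workcell import arm
print(arm.close_job())"
```

```text
the job is handed in; nothing more can be done
None
```

The job is handed in with no score returned: the big crank is seated on the shaft, wound about 710° clockwise until the camera showed the carriage at the end plate (the stop itself was not felt), with the gripper clear.

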